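Load the injector press: swing arm clear, stack discs, swing arm back

TASK

Swing the black press arm at least 60 degrees clear of the round blue anvil, to whichever side the tall yellow bottle does not block, and leave it there while you lay the bright steel disc flat and centred on the anvil and the copper disc flat and centred on top of it. Then swing the arm back until its round foot hangs over the middle of the stack, and let go of everything. Leave the bottle, the tin of washers, the upright injector and the spanner where they stand.

Things in the scene. Friction and masses are not known exactly. Their poses are not given: they have to be found in the camera images.
- stand: Fixed press stand. Origin: centre of the anvil, at table level. The anvil is a blue disc 70 mm across, its flat top 30 mm above the table. The stand's own x axis runs from the anvil towards the hinge post (36 mm thick, its centre 150 mm from the anvil centre, top at 125 mm). Base plate 10 mm thick, 90 mm wide, from x = -60 to 190 mm.
- hinge (a point): Point on the vertical hinge axis of the press arm (stand x = 150 mm, y = 0), at 95 mm height, mid-height of the arm's bar. The bar is black, 24 mm wide, between 85 and 105 mm above the table, 150 mm long; its hub at the hinge is 46 mm across, its end boss 36 mm across, topped by a red knob to 128 mm.
- press_arm (a joint): Swing angle of the press arm in rad about the vertical hinge, range -1.45 to 1.45. 0: the arm points along the stand's -x and its foot is over the anvil centre; positive is counter-clockwise seen from above, so the foot goes to the stand's -y side. Stiff hinge (0.25 N m friction, about 3 N at mid-bar): the arm stays where it is left.
- foot (a point): Centre of the underside of the arm's steel foot (26 mm across), 150 mm from the hinge axis, 68 mm above the table. It clears the finished stack by 12 mm.
- steel_disc: Loose bright steel spacer disc, 60 mm across, 14 mm thick, about 300 g. Origin: centre of its underside; z is its axis.
- copper_disc: Loose copper sealing disc, 46 mm across, 12 mm thick, about 170 g. Origin: centre of its underside; z is its axis.
- bottle: Bystander: tall yellow bottle with black cap, 60 mm across, 120 mm tall, standing in the arm's sweep on one side of the stand. Origin: centre of its underside.
- tin: Bystander: low round tin of copper washers, 68 mm across, 38 mm high; on the other side of the stand from the bottle, the arm passes over it. Origin: centre of its underside.
- injector: Bystander: injector standing upright in a green foot 44 mm across, 108 mm tall in all. It stands close to one of the discs. Origin: centre of its underside.
- spanner: Bystander: flat steel spanner 150 mm long lying along its x axis, 8 mm high; shank 17 mm wide, open jaw at the +x end 38 mm wide. It lies close to one of the discs. Origin: about the middle of its length, on the table.
Not all that is in view belongs to the job. Of the things like the steel_disc, leave any that is red; of the rest the larger one is meant.

How it is judged:
On the way, in this order (a step that is already met when the one before it is completed fails the run):
1. the press arm is swung clear of the anvil, about 60 degrees to either side ((value of joint press_arm above 0.95 rad or value of joint press_arm below -0.95 rad)), for 0.2 s.
2. with the arm still clear, the steel disc lies flat and centred on the anvil, let go (horizontal distance between steel_disc and stand below 0.006 m and height (world z) of steel_disc between 0.027 and 0.034 m and angle between steel_disc's own z axis and vertical below 0.06 rad and contact force between the fingers and steel_disc below 0.3 N and (value of joint press_arm above 0.95 rad or value of joint press_arm below -0.95 rad)), for 0.2 s.
3. with the arm still clear, the copper disc lies flat and centred on the steel disc, let go (all of step 2 and horizontal distance between copper_disc and steel_disc below 0.006 m and height (world z) of copper_disc between 0.041 and 0.048 m and angle between copper_disc's own z axis and vertical below 0.06 rad and contact force between the fingers and copper_disc below 0.3 N), for 0.2 s.
At the end, for the whole second after the job is handed in: The steel disc lies flat on the anvil, centred within 6 mm; the copper disc lies flat on it, centred within 6 mm; the foot of the press arm is over the copper disc's centre within 12 mm; all at rest and let go (horizontal distance between steel_disc and stand below 0.006 m and height (world z) of steel_disc between 0.027 and 0.034 m and angle between each of steel_disc, copper_disc's own z axis and vertical below 0.06 rad and contact force between the fingers and steel_disc below 0.3 N and horizontal distance between copper_disc and steel_disc below 0.006 m and height (world z) of copper_disc between 0.041 and 0.048 m and contact force between the fingers and copper_disc below 0.3 N and horizontal distance between foot and copper_disc below 0.012 m and velocity of joint press_arm between -0.05 and 0.05 rad/s and linear speed of each of copper_disc, steel_disc below 0.02 m/s); the robot touches nothing.
It fails at once if the bottle is moved by more than 20 mm (distance of bottle from where it was at the start of the episode above 0.02 m).
It fails at once if the tin is moved by more than 20 mm (distance of tin from where it was at the start of the episode above 0.02 m).
It fails at once if the injector is moved by more than 20 mm (distance of injector from where it was at the start of the episode above 0.02 m).
It fails at once if the spanner is moved by more than 20 mm (distance of spanner from where it was at the start of the episode above 0.02 m).
It also fails if it takes over 72 s, if anything falls off the work surface, if the arm or the gripper's body presses on something with over 40 N, if the wrist force passes 120 N, or if a joint passes its speed limit or range.

ROBOT

A 6-joint arm with a two-finger parallel gripper is mounted at the origin on the work surface. World frame = base frame: x ahead of the robot, y to its left, z up, the work surface at z = 0. Lengths are in m, angles in rad, forces in N, time in s.
With the tool pointing down it reaches from about 0.35 to 0.875 m from the base axis. Payload 15.5 kg.
Tool frame: the origin (TCP) lies midway between the tips of the shut fingers; the grasp point (between the pads) lies 19 mm behind it; z points along the fingers, y is the line along which they close (so a half turn about z gives the same grasp; the last joint's range is limited). The gripper opens to 85 mm and grips with 20 to 120 N. Pads are 22 mm wide; open, the fingers measure 114 mm over their backs; the gripper's body (76 mm by 85 mm) begins 54 mm behind the grasp point. The pads swing forward as they close: fully open they stand 13 mm farther back than shut.
Start: joints at [1.202, 0.494, 1.345, -0, 1.302, -0.096], TCP at [0.169, 0.602, 0.231] pointing down, gripper open.
Joint ranges: [-2.91, 2.91], [-0.82, 2.16], [0.22, 2.67], [-1.22, 4.37], [0.12, 2.79], [-3.08, 3.08]. Speed limits (rad/s): [1.89, 1.89, 2.57, 3.01, 3.01, 3.01].

INTERFACE

Orientations are given as a unit quaternion [x, y, z, w].
In Python, from bench import arm, planner, grab_frame, calibration, finish_job, boxes_of, spot_point, read_clock, read_joint_pos, read_dq, read_tau, read_position, read_eef_rot, read_ft_force, read_torque, read_width, read_grasp_force gives the robot as it stands. The module is installed in compiled form; this text tells all that it offers. Calls block until the motion is done:
- arm.goto(position, orientation): joint-space move of the TCP to a pose.
- arm.movel(position, rate=0.15, orientation=None, max_force=None): straight line of the TCP; orientation=None keeps the orientation; rate is the mean speed in m/s. With max_force (N) it stops when the force on the tool has changed by that much, and returns True; else False.
- arm.set_joints(angles): joint-space move.
- arm.grip(opening, newtons=None): finger opening in m; newtons is the grip in N (None keeps the last); returns when the fingers have stopped.
- arm.dwell(seconds).
- planner.inverse_kinematics(position, orientation): joint angles nearest the present ones, or None.
- grab_frame(name): name is "scene" or "top"; returns (picture, depth): 480x640x3 uint8, red, green, blue; 480x640 float32, m along the optical axis (not along the pixel's ray), 0 where there is no reading.
- calibration(name): a dict with "vfov" (degrees; the focal length in pixels is half the picture's height over the tangent of half this angle, whatever the lens; pixels are square), "cx", "cy" (the principal point, pixels), "world_to_cam" (4x4, takes a point from world to camera coordinates). Camera axes: x right, y down, z forward; pixel columns grow to the right and rows downward; lengths in m; the calibration is good to about 2 mm. A picture is of the moment at which its call begins. calibration takes no time and is no camera call.
A pose or a line that the arm cannot do raises arm.PlanningError and nothing moves.
- finish_job(): hands the job in; it is judged then, once.
Trained networks look in the newest picture that a camera, given by its name, has taken for a name from the list of things; names that differ only in an ending like _2 or _b are one class to them, and where a whole thing is asked for, a point or a joint stands for the part that bears it (a point fixed in the world has none). Each returns a list of dicts, best first, with "score" (0 to 1); they miss things now and then, are a little off and sometimes report something else, mostly with a low value. They report only what shows in the picture. A call takes as long as a camera call. They do not tell look-alikes from the thing itself.
- boxes_of(camera, label): "rect" ([left, top, right, bottom] in pixels, round what is visible of it).
- spot_point(camera, label): "uv" ([column, row] in pixels: a listed point, or the origin of a listed thing).
Readings, each from a call of its own:
- read_clock(): time.
- read_joint_pos(): joint angles.
- read_dq(): joint speeds.
- read_tau(): joint torques, N m.
- read_position(): TCP position.
- read_eef_rot(): TCP orientation.
- read_ft_force(): force on the tool from outside, world axes, zero at the start.
- read_torque(): the same for the moment, N m.
- read_width(): finger opening in m.
- read_grasp_force(): force on a finger pad.
Only numpy, scipy, OpenCV 4.12 (cv2) and the standard library are available. Lean on these libraries where they do the work, as an engineer would, in place of code of your own. Each camera call takes 0.05 s, during which the arm holds its last target. There are 200 camera calls.

## Working session

There is one attempt and no reset: what is moved stays moved. The work goes in short steps, each a Python script; the robot and the scene stay as the last script left them, time stands still between calls to the robot, and variables do not carry over. Pictures are saved under pics/ and viewed, at most 10 in all, crops included, and the job is handed in when it is done.

```bash
mkdir -p pics
cat > h.py <<'E'
import numpy as np, cv2
from bench import *
def cal(n):
    c=calibration(n); f=240/np.tan(np.radians(c["vfov"])/2); return f,c["cx"],c["cy"],np.array(c["world_to_cam"])
def ray(n,uv):
    f,cx,cy,T=cal(n); d=np.array([(uv[0]-cx)/f,(uv[1]-cy)/f,1.]); R=T[:3,:3]; return -R.T@T[:3,3], R.T@d
def at_z(n,uv,z):
    o,d=ray(n,uv); return o+d*(z-o[2])/d[2]
def dep(n,uv,D):
    o,d=ray(n,uv); return o+d*D[int(round(uv[1])),int(round(uv[0]))]
def proj(n,p):
    f,cx,cy,T=cal(n); q=T[:3,:3]@np.array(p)+T[:3,3]; return np.array([cx+f*q[0]/q[2],cy+f*q[1]/q[2]])
def cloud(n,D):
    f,cx,cy,T=cal(n); v,u=np.mgrid[:480,:640]; P=np.stack([(u-cx)/f*D,(v-cy)/f*D,D],-1)
    return (P-T[:3,3])@T[:3,:3]
E
python3 - <<'E'
from h import *
np.set_printoptions(precision=3,suppress=True)
for n in("scene","top"):
    im,D=grab_frame(n); cv2.imwrite(f"pics/{n}0.png",im[:,:,::-1]); np.savez(f"{n}0.npz",im=im,D=D)
    f,cx,cy,T=cal(n); print(n,f,cx,cy,-T[:3,:3].T@T[:3,3], (D>0).mean())
    for l in("stand","hinge","foot","press_arm","steel_disc","copper_disc","bottle","tin","injector","spanner"):
        print(l,[(np.round(x["uv"]),round(x["score"],2)) for x in spot_point(n,l)[:4]] if l!="press_arm" else "",[(np.round(x["rect"]),round(x["score"],2)) for x in boxes_of(n,l)[:4]])
print(read_clock())
E
```

```text
scene 455.2483011373035 319.6947283934257 236.82079256570077 [ 1.053 -0.262  0.755] 0.9960188802083333
stand [(array([303., 249.]), 0.88), (array([379., 198.]), 0.24)] [(array([273., 211., 380., 330.]), 0.67)]
hinge [(array([353., 276.]), 0.61), (array([369., 238.]), 0.16)] [(array([276., 208., 381., 324.]), 0.73)]
foot [(array([295., 236.]), 0.56)] [(array([286., 211., 366., 288.]), 0.91)]
press_arm  [(array([289., 211., 369., 288.]), 0.55)]
steel_disc [(array([203., 333.]), 0.76), (array([208., 286.]), 0.7), (array([147., 335.]), 0.58)] [(array([198., 319., 220., 342.]), 0.95), (array([193., 270., 224., 304.]), 0.6)]
copper_disc [(array([401., 185.]), 0.62), (array([379., 200.]), 0.51)] [(array([368., 191., 385., 204.]), 0.55)]
bottle [(array([369., 240.]), 0.9), (array([265., 299.]), 0.36)] [(array([358., 197., 385., 253.]), 0.77)]
tin [(array([264., 302.]), 0.65)] [(array([245., 274., 285., 312.]), 0.85)]
injector [(array([402., 186.]), 0.84)] [(array([395., 147., 418., 196.]), 0.84), (array([273., 212., 382., 324.]), 0.5)]
spanner [(array([178., 271.]), 0.77)] [(array([144., 244
[... 507 characters left out ...]
([456., 207.]), 0.91), (array([440., 248.]), 0.79)] [(array([445., 194., 463., 213.]), 0.91), (array([494., 212., 525., 238.]), 0.9), (array([428., 231., 459., 262.]), 0.73)]
copper_disc [(array([234., 270.]), 0.91)] [(array([303., 150., 364., 277.]), 0.71), (array([225., 262., 250., 284.]), 0.7), (array([174., 261., 205., 285.]), 0.43)]
bottle [(array([272., 228.]), 0.85)] [(array([259., 209., 289., 239.]), 0.91)]
tin [(array([397., 209.]), 0.78)] [(array([382., 190., 418., 226.]), 0.97)]
injector [(array([195., 275.]), 0.72)] [(array([174., 263., 204., 288.]), 0.77)]
spanner [(array([464., 283.]), 0.65)] [(array([380., 189., 418., 226.]), 0.69), (array([430., 260., 496., 298.]), 0.65)]
2.0
```

View pics/scene0.png

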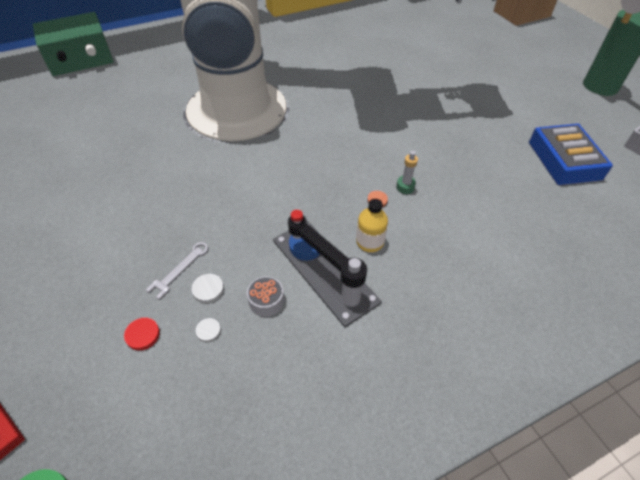

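View pics/top0.png

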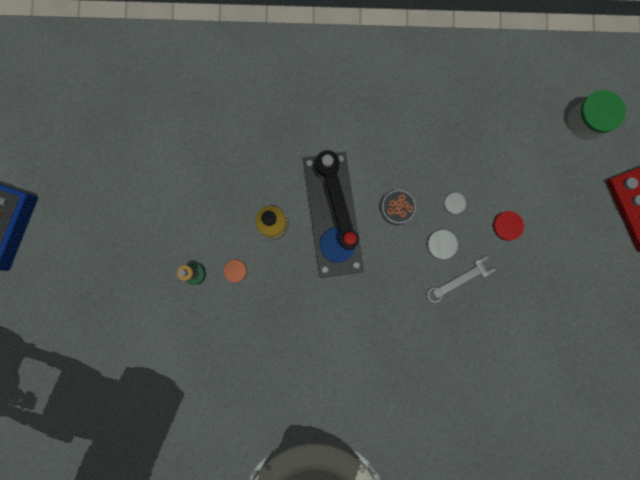

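The top view shows three steel-like discs: white large at (443,244), white small at (455,203) and red at (508,226). The large white one at (443,244) is meant, since it is the larger of the two that are not red. The bottle (272,222) is on the left, so the arm (knob at 348,239) swings right, over the tin. Next I'll measure by segmentation in both views and confirm with a crop.

```bash
cat >> h.py <<'E'
def blob(im,seed,r,lo,hi):
    """centroid, area, mask of HSV-range blob near seed"""
    hsv=cv2.cvtColor(im,cv2.COLOR_RGB2HSV); m=cv2.inRange(hsv,np.array(lo),np.array(hi))
    k=np.zeros_like(m); cv2.circle(k,tuple(int(s) for s in seed),r,255,-1); m&=k
    n,L,S,C=cv2.connectedComponentsWithStats(m)
    if n<2: return None
    i=1+np.argmax(S[1:,4]); return C[i],S[i],(L==i)
def tri(a,b):
    (o1,d1),(o2,d2)=ray("scene",a),ray("top",b)
    s=np.linalg.lstsq(np.c_[d1,-d2],o2-o1,rcond=None)[0]
    p,q=o1+s[0]*d1,o2+s[1]*d2; return (p+q)/2,np.linalg.norm(p-q)
E
python3 - <<'E'
from h import *
np.set_printoptions(precision=4,suppress=True)
Z={n:np.load(n+"0.npz") for n in("scene","top")}
ims={n:Z[n]["im"] for n in Z}
W=([0,0,150],[179,60,255]);C=([3,90,120],[18,255,255]);B=([100,120,30],[125,255,255]);R=([170,120,80],[179,255,255]);
for nm,rg,s,t,r in(("steel",W,(208,287),(443,244),24),("small",W,(207,329),(455,203),16),("copper",C,(377,199),(234,270),18),("blue",B,(303,249),(337,244),26),("knob",([0,150,60],[8,255,255]),(297,215),(350,239),14)):
    for vlo in ((150,120) if rg is W else (None,)):
        rr=rg if vlo is None else ([0,0,vlo if True else 0],rg[1])
        a=blob(ims["scene"],s,r,*rr);
        rt=rr if rg is not W else ([0,0,110],[179,70,255])
        b=blob(ims["top"],t,r,*rt)
        if a is None or b is None: print(nm,a is None,b is None);continue
        print(nm,a[0],a[1],b[0],b[1],"tri",*tri(a[0],b[0]))
P=cloud("top",Z["top"]["D"]);
for nm,t in(("steel",(443,244)),("small",(455,203)),("red",(508,226)),("copper",(234,270)),("tin",(397,207)),("bottle",(269,217)),("inj",(186,271)),("foothub",(327,160)),("anvil",(330,247)),("spanA",(485,267)),("spanB",(435,295)),("screw1",(325,269)),("screw2",(357,265)),("screw3",(309,163)),("table",(500,330))): print(nm,P[t[1],t[0]])
b=ims["top"]
crop=cv2.resize(b[180:310,410:540],None,fx=4,fy=4,interpolation=2); c2=cv2.resize(b[150:280,160:225],(260,520))
cv2.imwrite("pics/crop.png",np.hstack([crop,c2])[:,:,::-1])
E
```

```text
steel [207.5232 285.9267] [ 184  263   49   49 1638] [442.7903 244.1211] [429 230  29  29 677] tri [ 0.533  -0.2453  0.0141] 0.0026767489429688042
steel [207.7794 286.7463] [ 184  263   49   49 1750] [442.7903 244.1211] [429 230  29  29 677] tri [ 0.5333 -0.2455  0.0118] 0.003176891376738303
small [206.2412 327.9341] [191 313  33  33 713] [455.0519 202.8156] [445 193  21  21 347] tri [ 0.6177 -0.2723  0.012 ] 0.0008342118125053364
small [206.8948 328.9227] [191 313  33  33 789] [455.0519 202.8156] [445 193  21  21 347] tri [ 0.6183 -0.2724  0.0093] 0.00032802043052822374
copper [377.9758 196.4667] [368 191  19  14 165] [234.5509 270.6423] [224 260  22  22 383] tri [0.4691 0.1713 0.0144] 0.00234366963455838
blue [302.2627 248.8433] [289 236  30  24 453] [334.0631 246.2454] [320 227  34  35 713] tri [ 0.5217 -0.0331 -0.0016] 0.011132188008570463
knob [296.5361 215.4227] [291 210  12  11  97] [349.7984 237.8915] [344 232  13  13 129] tri [ 0.5305 -0.0523  0.1215] 0.0010000257982630957
steel [ 0.5328 -0.2468  0.0148]
small [ 0.6177 -0.2721  0.0106]
red [ 0.5733 -0.3799  0.0107]
copper [0.4698 0.1718 0.0119]
tin [ 0.602  -0.1498  0.0388]
bottle [0.5648 0.0954 0.1203]
inj [0.4632 0.2461 0.1012]
foothub [ 0.6728 -0.0078  0.1244]
anvil [ 0.5196 -0.019   0.0308]
spanA [ 0.4894 -0.3357  0.0004]
spanB [ 0.4303 -0.2331  0.0054]
screw1 [ 0.4763 -0.0104  0.0181]
screw2 [ 0.4861 -0.0744  0.0139]
screw3 [0.6922 0.0277 0.0124]
table [ 0.3638 -0.365   0.0009]
```

View pics/crop.png

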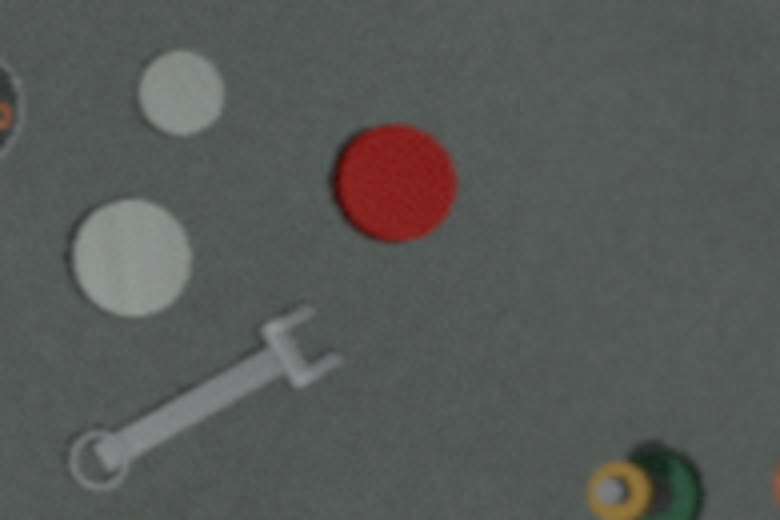

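The crop confirms it: the large bright disc is at full-frame (432,223), scaled from crop (132,258), and is larger than the small white disc next to it. The red one is excluded. Now I'll swing the press arm by straddling the bar.

```bash
cat >> h.py <<'E'
from scipy.spatial.transform import Rotation as Ro
def quat(th):
    """tool down, closing line (tool y) along world angle th; nearer of both half turns by joint 6"""
    y=np.array([np.cos(th),np.sin(th),0]); z=np.array([0,0,-1.]); return Ro.from_matrix(np.c_[np.cross(y,z),y,z]).as_quat()
def best(p,th):
    q0=read_joint_pos(); c=[]
    for t in(th,th+np.pi):
        q=planner.inverse_kinematics(p,quat(t))
        if q is not None: c.append((abs(q[5]),t))
    return min(c)[1]
def ftop(D,xy,zlo,zhi,r):
    P=cloud("top",D); m=(np.hypot(P[...,0]-xy[0],P[...,1]-xy[1])<r)&(P[...,2]>zlo)&(P[...,2]<zhi)
    uv=np.argwhere(m)[:,::-1].astype(np.float32); c,rad=cv2.minEnclosingCircle(uv); return P[m].mean(0),np.array(c),rad,m.sum()
E
cat > swing.py <<'E'
from h import *
np.set_printoptions(precision=4,suppress=True)
Z=np.load("top0.npz")
H=ftop(Z["D"],(.6728,-.0078),.118,.132,.035); H0=at_z("top",H[1],.125); print("hinge",H,H0)
A=at_z("top",(336.8,244.4),.03); print("anvil",A,"d",np.hypot(*(H0-A)[:2]))
print("inj", ftop(Z["D"],(.463,.243),.08,.12,.03)[0], "spot",at_z("top",(195,275),.0))
K=np.array([.5305,-.0523]); d=A[:2]-H0[:2]; a0=np.arctan2(d[1],d[0]); k=K-H0[:2]; ang=np.arctan2(k[1],k[0])
now=(ang-a0+np.pi)%(2*np.pi)-np.pi; print("a0",a0,"arm now",now, "len",np.hypot(*k))
E
python3 swing.py
```

```text
hinge (array([ 0.6727, -0.0087,  0.1248]), array([327.5, 160. ]), 5.590270042419434, np.int64(98)) [ 0.6727 -0.0087  0.125 ]
anvil [ 0.5252 -0.0324  0.03  ] d 0.14937112959212076
inj [0.4599 0.2494 0.0938] spot [0.4581 0.252  0.    ]
a0 -2.982116217026093 arm now 0.13807668738024548 len 0.14872346379607676
```

```bash
cat > s1.py <<'E'
from h import *
H=np.array([.6727,-.0087]); a0=-2.982; r=.09
def pose(phi,z=.078):
    a=a0+phi; return [*(H+r*np.array([np.cos(a),np.sin(a)])),z], a+np.pi/2
if __name__=="__main__":
    p,th=pose(.138,.22); t=best(p,th); off=t-th
    print(planner.inverse_kinematics(pose(1.22)[0],quat(pose(1.22)[1]+off)))
    arm.grip(.06); arm.goto(p,quat(t))
    print(arm.movel(pose(.138)[0],rate=.12,max_force=15))
    arm.grip(.034)
    for phi in np.linspace(.138,1.22,6)[1:]:
        p,th=pose(phi); arm.movel(p,rate=.08,orientation=quat(th+off)); print(phi,read_ft_force())
    p,th=pose(1.19); arm.movel(p,orientation=quat(th+off))  # back off to centre
    arm.grip(.06); arm.movel([*p[:2],.22],rate=.2)
    print(read_clock())
E
python3 s1.py
python3 - <<'E'
from h import *
sp=[.533,-.246,.2]; arm.goto(sp,quat(best(sp,0)))
im,D=grab_frame("top"); np.savez("top1.npz",im=im,D=D); cv2.imwrite("pics/top1.png",im[:,:,::-1])
b=blob(im,(337,244),26,[100,120,30],[125,255,255]); print(b[0],b[1]); print(cv2.minEnclosingCircle(np.argwhere(b[2])[:,::-1].astype(np.float32)),at_z("top",b[0],.03))
i2,_=grab_frame("scene"); a=blob(i2,(303,249),26,[100,120,30],[125,255,255]); print(a[1],tri(a[0],b[0]))
k=blob(im,(405,190),60,[0,150,60],[8,255,255]); print(k[0],at_z("top",k[0],.128),read_clock())
E
```

```text
[-2.37031605e-01  7.08637260e-01  1.39351308e+00 -4.44089210e-16
  1.03944231e+00 -4.58279319e-02]
False
0.3544 [-0.93064859  0.25576086  0.27844707]
0.5708 [-0.75506598 -0.32315749 -0.44962241]
0.7872 [-0.49712003 -0.30546748 -0.66488599]
1.0036 [-0.37911965  0.15847492  0.32597141]
1.22 [-0.47788834 -0.30099011 -0.04869373]
10.2083
[337.20291363 244.47762747] [320 227  35  36 961]
((337.484130859375, 244.56349182128906), 17.78754234313965) [ 0.52507889 -0.03321997  0.03      ]
[289 229  34  31 842] (array([ 0.52595319, -0.03337579,  0.02008537]), np.float64(0.00037859260612895835))
[406.15384615 180.34615385] [ 0.63800366 -0.15332292  0.128     ] 11.1
```

View pics/top1.png

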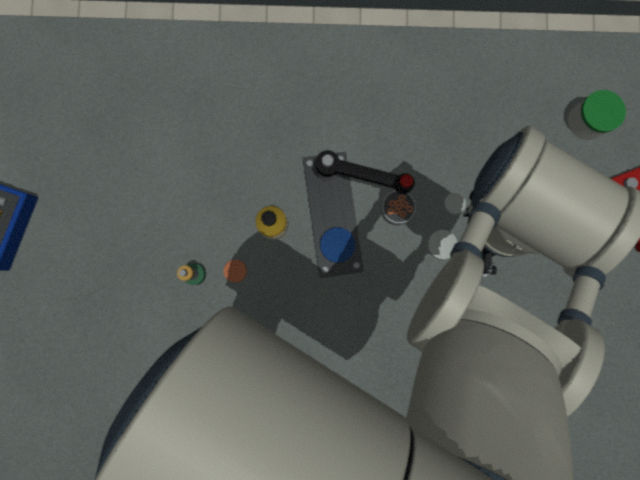

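The arm is swung clear: the knob is at (406,180), about 1.17 rad, and the anvil is fully open at (337,244). Next is the steel disc.

```bash
cat > pick.py <<'E'
from h import *
def pick_place(src,th,dst,zg,dz,opn,hold,th2,F=40):
    t=best([*src,.15],th); arm.grip(opn); arm.goto([*src,.12],quat(t))
    print("touch",arm.movel([*src,zg],rate=.1,max_force=12),read_position())
    arm.grip(hold,F); print("w",read_width(),read_grasp_force())
    arm.movel([*src,.19],rate=.2); print("w",read_width())
    t=best([*dst,.19],th2); arm.goto([*dst,.19],quat(t))
    arm.movel([*dst,zg+dz+.02],rate=.2)
    print("touch",arm.movel([*dst,zg+dz],rate=.04,max_force=8),read_position(),read_width())
    arm.dwell(.2); arm.grip(opn); arm.movel([*dst,.19],rate=.2); print(read_clock())
E
python3 - <<'E'
from pick import *
s=at_z("top",(442.79,244.12),.014)[:2]; print(s)
pick_place(s,-1.08,[.5251,-.0332],.001,.0305,.076,.05,-1.08)
p=[.4695,.1715,.19]; arm.goto(p,quat(best(p,0)))
im,D=grab_frame("top"); np.savez("top2.npz",im=im,D=D); cv2.imwrite("pics/top2.png",im[:,:,::-1])
b=blob(im,(337,244),26,[0,0,110],[179,70,255]); print(b[0],b[1],at_z("top",b[0],.044))
P=cloud("top",D); print(P[b[2]].mean(0)); print(boxes_of("top","steel_disc"))
E
```

```text
[ 0.53265713 -0.2465945 ]
touch False [ 0.53299686 -0.24679418  0.00155605]
w 0.05824473643035924 40.46771764755249
w 0.05794032887746168
touch True [ 0.52496278 -0.0331681   0.03194009] 0.05790436541948903
18.875
[337.83879781 243.8647541 ] [323 229  31  31 732] [ 0.52518625 -0.03397242  0.044     ]
[ 0.52522222 -0.0339779   0.04382723]
[{'rect': [495.4, 214.3, 524.4, 241.1], 'score': 0.95}, {'rect': [445.5, 195.7, 463.3, 214.6], 'score': 0.86}, {'rect': [322.2, 231.0, 356.2, 259.5], 'score': 0.84}]
```

View pics/top2.png

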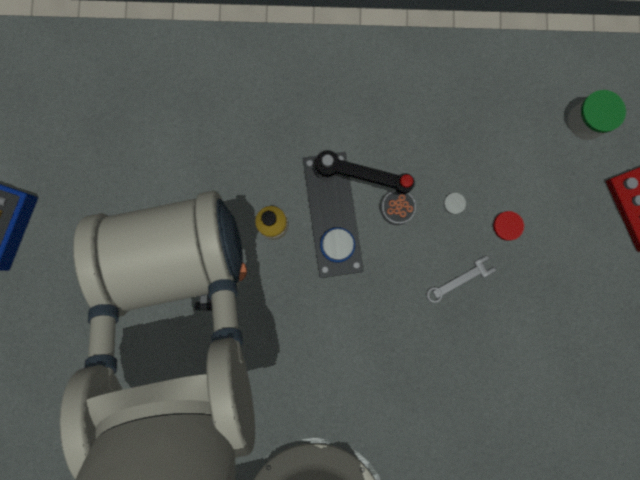

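The steel disc sits inside the blue rim at (338,244), about 1 mm off centre with its top at 0.044 m, and the bystanders haven't moved. Next is the copper disc.

Run:
```python
from pick import *
s=at_z("top",(234.55,270.64),.012)[:2]; print(s)
pick_place(s,0,[.5252,-.0337],.003,.0445,.066,.036,0)
p=[.45,.20,.25]; arm.goto(p,quat(best(p,0)))
im,D=grab_frame("top"); np.savez("top3.npz",im=im,D=D); cv2.imwrite("pics/top3.png",im[:,:,::-1])
b=blob(im,(337,244),26,[3,90,80],[18,255,255]); print(b[0],b[1],at_z("top",b[0],.056))
P=cloud("top",D); print(P[b[2]].mean(0),read_clock())
```

```text
[0.46859584 0.17065269]
touch False [0.46889766 0.17074078 0.00348132]
w 0.04374865342811536 38.82007598876953
w 0.043632542912750656
touch True [ 0.52509212 -0.03371085  0.04779903] 0.043648185803543106
26.7583
[337.75555556 243.40493827] [327 233  23  22 405] [ 0.52509366 -0.03337859  0.056     ]
[ 0.52487288 -0.0333067   0.05873405] 27.8
```

View pics/top3.png

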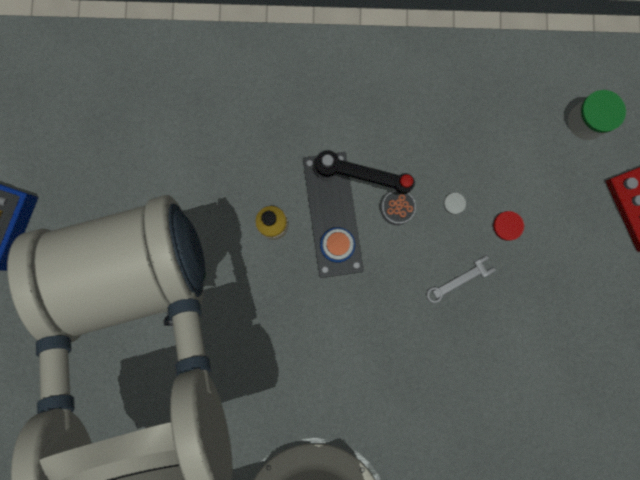

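The copper disc is concentric on the steel one at (338,243), and the arm is still clear. Now I'll swing the arm back.

Run:
```python
from s1 import *
p,th=pose(1.17,.22); t=best(p,th); off=t-th
arm.grip(.06); arm.goto(p,quat(t)); print(arm.movel(pose(1.17)[0],rate=.12,max_force=15))
arm.grip(.034)
for phi in np.linspace(1.17,-.05,7)[1:]:
    p,th=pose(phi); arm.movel(p,rate=.08,orientation=quat(th+off)); 
print(read_ft_force())
p,th=pose(-.01); arm.movel(p,rate=.05,orientation=quat(th+off))
arm.grip(.06); arm.movel([*p[:2],.22],rate=.2)
q=[.45,.25,.3]; arm.goto(q,quat(best(q,0)))
im,D=grab_frame("top"); cv2.imwrite("pics/top4.png",im[:,:,::-1])
k=blob(im,(340,240),25,[0,150,60],[8,255,255]); K=at_z("top",k[0],.126); kv=K[:2]-H
print(k[0],K,"arm",(np.arctan2(kv[1],kv[0])+2.977+np.pi)%(2*np.pi)-np.pi)
s,_=grab_frame("scene"); cv2.imwrite("pics/scene4.png",s[100:360,130:450,::-1].repeat(2,0).repeat(2,1))
a=blob(s,(297,215),25,[0,150,60],[8,255,255]); print("tri",tri(a[0],k[0]),read_clock())
b=blob(im,(337,244),26,[3,90,80],[18,255,255]); print(b[1])
```

```text
False
[0.0427597  0.0573065  0.24422339]
[338.65925926 240.28148148] [ 0.52501933 -0.03249067  0.126     ] arm -0.004869573944389138
tri (array([ 0.52554194, -0.03244998,  0.1211404 ]), np.float64(0.0004673361228970368)) 36.1083
[327 241  22  14 101]
```

View pics/top4.png

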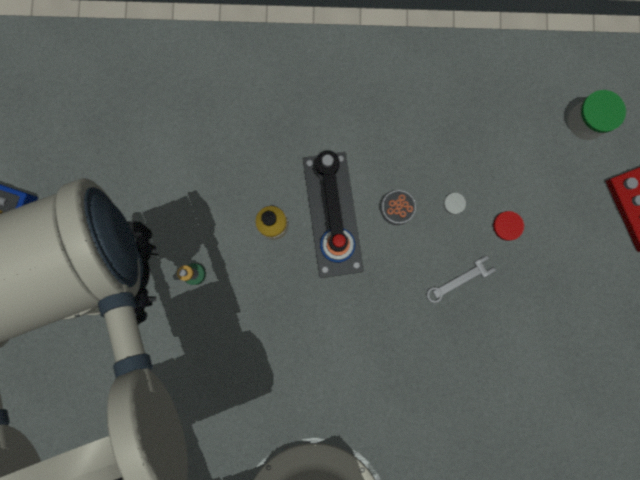

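View pics/scene4.png

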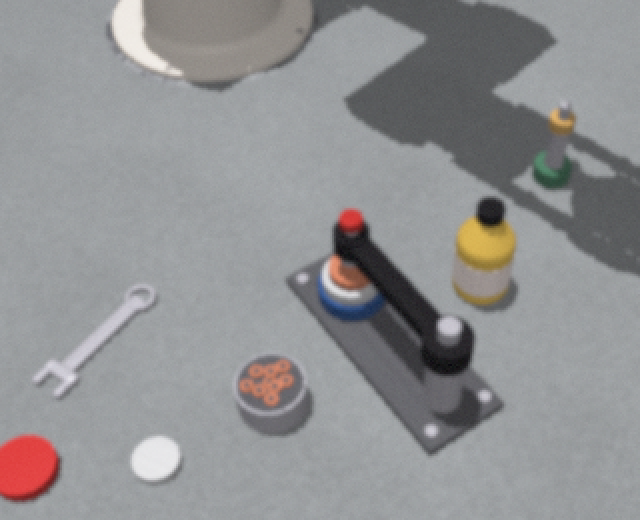

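The knob at (339,240) triangulates to within about 1 mm of the stack centre. The stack is intact, the bystanders haven't moved, and the gripper is free.

```bash
python3 -c "
from bench import *
print(finish_job())"
```

```text
the job is handed in; nothing more can be done
None
```

I handed the job in at about 36 s on the robot's clock: the steel and copper discs are stacked within about 1 mm of the anvil centre, the press foot hangs over the middle of the stack, and the bottle, tin, injector and spanner look unmoved; the hand-in call returned no verdict.

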